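# Draw the deep lid off the stopper tin in its hold-down stand

## Task

Open the square tin of stoppers that stands in the hold-down stand: its deep lid is tight, so first slide the stand's fork fully home over the tin's foot, so that the tin is not lifted out of the stand when you pull. Then draw the lid straight up off the tin and set it down upright, open end down and without dropping it, in the middle of the square cork mat. Leave the tin standing in the stand with the fork home.

Things in the scene. Friction and masses are not known exactly. Their poses are not given: they have to be found in the camera images.
- tin: tin's base: square steel box 51 x 51 mm on a dark foot plate 92 (x) x 70 (y) x 6 mm, 96 mm tall in all, 0.3-0.4 kg, loose on the black stand (the only tin in a stand; others are bystanders). Origin: centre of the foot's underside, 10 mm above the table; z up, y the way the fork slides home. The fork's two prongs (35-50 mm either side in x, tops 28 mm above table) pass 2 mm above the foot.
- lid: tin's lid: square steel cap, 60 x 60 mm outside, 69 mm tall, plain closed top, wall 3 mm, 0.1-0.17 kg, sides parallel to the tin's. Origin: centre of its open lower rim; z up. At first fully on: rim 30 mm above the tin's origin, top 109 mm above the table, overlap 66 mm. Sprung tight: 5-14 N of drag until nearly off, more than the tin weighs. Grip its sides near the top with 20-40 N.
- fork_handle (a point): centre of the top of the fork's handle: upright wooden post 14 mm (tin's x) x 24 mm (tin's y), from the crossbar 28 mm above the table up to 90 mm. It stands on the tin's -y side; the fork slides only along tin y, about 1.5 N friction, and stays put. Handle to tin axis: 165 mm fully back, 100 mm fully home (stop); at first within 10 mm of fully back.
- mat: a square cork mat, 130 x 130 x 4 mm, fixed flat on the table. Origin: centre of its underside, on the table; its top is 4 mm above the table.

How it is judged:
By the outcome, as a careful person would: the job done as asked, in the order asked, and still so for the second after the job is handed in, with the robot touching nothing.
It also fails if it takes over 54 s, if anything falls off the work surface, if the arm or the gripper's body presses on something with over 40 N, if the wrist force passes 120 N, or if a joint passes its speed limit or range.

## Robot

A 6-joint arm with a two-finger parallel gripper is mounted at the origin on the work surface. World frame = base frame: x ahead of the robot, y to its left, z up, the work surface at z = 0. Lengths are in m, angles in rad, forces in N, time in s.
With the tool pointing down it reaches from about 0.425 to 0.95 m from the base axis. Payload 3.5 kg.
Tool frame: the origin (TCP) lies at the very end of the fingers, on their centre line; the grasp point (between the pads) lies 19 mm behind it (ctrl.grip_point_offset is the distance from the TCP to the grasp point, in m); z points along the fingers, y is the line along which they close (so a half turn about z gives the same grasp; the last joint's range is limited). The gripper opens to 85 mm and grips with 20 to 120 N. Pads are 22 mm wide; open, the fingers measure 114 mm over their backs; the gripper's body (76 mm by 85 mm) begins 54 mm behind the grasp point. The pads swing forward as they close: fully open they stand 13 mm farther back than shut.
Start: joints at [-0.15, 0.286, 1.577, -0, 1.279, -0.15], TCP at [0.675, 0, 0.201] pointing down, gripper open.
Joint ranges: [-2.77, 2.77], [-0.9, 2.22], [0.21, 2.48], [-1.53, 4.67], [0.24, 2.81], [-2.84, 2.84]. Speed limits (rad/s): [2.79, 2.79, 3.14, 3.14, 3.14, 3.14].

## Interface

Orientations are given as a unit quaternion [x, y, z, w].
In Python, from plant import ctrl gives the robot as it stands. The module is installed in compiled form; this text tells all that it offers.
- The arm moves only by the shell command python3 -m pendant 'ROWS' [OPENING] [FORCE]. ROWS is JSON, a list of rows, each an object of numbers: "dx", "dy", "dz": the shift along the tool's x, y, z in cm; "twist": the turn about the tool's z in degrees. A call has 1 to 10 rows; each row is the pose to reach, as a shift and turn from the pose commanded when the call began, along the tool's axes at that moment; what a row does not reach only later rows make up. A row lasts 1/8 s, in which the tool goes at most 62.5 mm and 10.7 degrees, less where a joint would pass 70% of its speed; a pose out of reach is approached as far as the arm can. A call with a gripper value outside its range is refused whole. OPENING is the opening in per cent of the stroke, from 0 (shut) to 100 (fully open), set as the call begins (- or left out, the last holds). The fingers move at their own pace and stop on an object; FORCE is the grip in N (left out, the last holds). Time passes only in rows, so rows that repeat a pose let the fingers close. It gives the time, the measured TCP pose, the force, the opening and the grip force at its end, in the units of the state.
- ctrl.get_state(): the state, without advancing time (a new reading comes with each control period).
- ctrl.read_camera(name): name is "scene" or "side" or "wrist"; returns a dict with "img" (400x640x3 uint8, red, green, blue), "depth" (400x640 float32, m along the optical axis (not along the pixel's ray), 0 where there is no reading), "camera_matrix" (3x3 intrinsics, pixels), "xyz" and "rotation" of the camera in the world; the wrist camera has in their place "tool_from_camera" (4x4, takes a point from camera to tool coordinates, whose origin is the TCP and whose axes are the flange's). Camera axes: x right, y up, looking along -z (the intrinsics and any distortion apply to the point x, -y, -z); pixel columns grow to the right and rows downward; lengths in m; the calibration is good to about 2 mm. The wrist camera is an equidistant fisheye: a pixel r from the principal point sees the ray r / f radians off the axis. A picture is of the moment at which its call begins: read the wrist's pose just before it.
- ctrl.sign_off(): hands the job in; it is judged then, once.
The state is a dict: "time": time; "qpos": joint angles; "dq": joint speeds; "joint_efforts": joint torques, N m; "eef_pos": TCP position; "tcp_rot": TCP orientation; "contact_force": force on the tool from outside, world axes, zero at the start; "wrist_torque": the same for the moment, N m; "opening": opening from 0.0 (shut) to 1.0 (fully open); "finger_force": force on a finger pad.
Only numpy, scipy, OpenCV 4.12 (cv2) and the standard library are available. Lean on these libraries where they do the work, as an engineer would, in place of code of your own. Each camera call takes 0.05 s, during which the arm holds its last target. There are 200 camera calls.

## Working session

There is one attempt and no reset: what is moved stays moved. The work goes in short steps, Python scripts to look and compute and a shell command to move; the robot and the scene stay as the last step left them, time stands still between calls to the robot, and variables do not carry over. Pictures are saved under pics/ and viewed, at most 10 in all, crops included, and the job is handed in when it is done.

```bash
mkdir -p pics; cat > h.py <<'E'
import numpy as np,cv2
from plant import ctrl
def save(c,n): cv2.imwrite(n,c["img"][:,:,::-1])
def world(c):
    K=np.array(c["camera_matrix"]);d=c["depth"];v,u=np.mgrid[:d.shape[0],:d.shape[1]]
    P=np.stack([(u-K[0,2])/K[0,0]*d,-(v-K[1,2])/K[1,1]*d,-d],-1)
    R=np.array(c["rotation"])
    return P@R.T+np.array(c["xyz"])
E
python3 - <<'E'
from h import *
a=ctrl.read_camera("scene");b=ctrl.read_camera("side")
save(a,"pics/a.png");save(b,"pics/b.png")
np.savez("ab.npz",A=world(a),B=world(b),a=a["img"],b=b["img"],da=a["depth"],db=b["depth"])
print(a["xyz"],a["rotation"],b["xyz"],b["rotation"],a["camera_matrix"]);s=ctrl.get_state();print(s)
E
```

```text
Traceback (most recent call last):
  File "h.py", line 8, in world
    return P@R.T+np.array(c["xyz"])
           ~^~~~
ValueError: matmul: Input operand 1 has a mismatch in its core dimension 0, with gufunc signature (n?,k),(k,m?)->(n?,m?) (size 4 is different from 3)
```

Rotation is a quaternion.

```bash
sed -i 's/R=np.array(c\["rotation"\])/R=Rot.from_quat(c["rotation"]).as_matrix()/; 1a from scipy.spatial.transform import Rotation as Rot' h.py
python3 - <<'E'
from h import *
a=ctrl.read_camera("scene");b=ctrl.read_camera("side")
save(a,"pics/a.png");save(b,"pics/b.png")
np.savez("ab.npz",A=world(a),B=world(b),a=a["img"],b=b["img"],da=a["depth"],db=b["depth"])
print(a["xyz"],a["rotation"],b["xyz"],b["rotation"],a["camera_matrix"]);s=ctrl.get_state();print(s)
E
```

```text
[ 1.14867689 -0.31083544  0.65239402] [0.36164151 0.20720634 0.43887337 0.79603462] [0.53002604 0.79882573 0.60678731] [-0.01564922  0.46771912  0.88351715 -0.01978317] [[466.82068274   0.         323.87863284]
 [  0.         466.82068274 200.26863587]
 [  0.           0.           1.        ]]
{'time': 0.2, 'qpos': array([-1.50029923e-01,  2.86888508e-01,  1.57758910e+00, -7.08935413e-07,
        1.27853158e+00, -1.50024239e-01]), 'dq': array([-0.00042685, -0.00281051, -0.00612982, -0.00058623,  0.00052923,
        0.00030728]), 'joint_efforts': array([ 8.67870549e-04, -4.05992389e+01, -2.92681646e+01, -1.42540034e-04,
        4.08812615e-03,  5.60607347e-06]), 'eef_pos': array([6.74572822e-01, 7.37773535e-05, 1.99950347e-01]), 'tcp_rot': array([ 7.07108541e-01,  7.07104666e-01, -4.20610083e-04, -5.69844738e-04]), 'contact_force': array([ 0.33152081,  0.71738332, -0.23267857]), 'wrist_torque': array([-0.05286312, -0.00415557, -0.00050366]), 'finger_force': 0.0, 'opening': 1.00197196730199}
```

View pics/a.png

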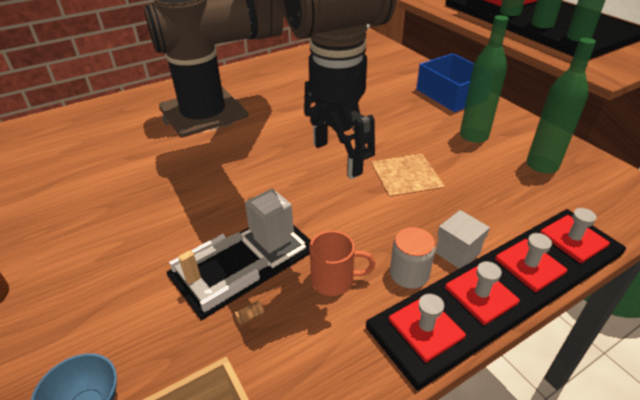

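View pics/b.png

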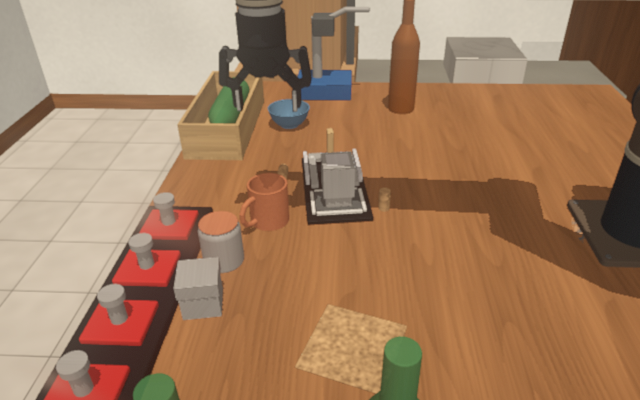

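The scene view shows the lid at (270,220), the handle at (188,265), the mat at (408,173), and a mug close to the tin at (333,262). The side view shows the lid at (338,178), the handle at (330,140) and the mat at (353,345).

```bash
python3 - <<'E'
from h import *
z=np.load("ab.npz")
def fit(P,m,n):
    Q=P[m]
    if len(Q)<4: print(n,len(Q));return
    r=cv2.minAreaRect(Q[:,:2].astype(np.float32)*1000);print(n,len(Q),"med",Q.mean(0).round(4),"rect",np.round(r[0],1),np.round(r[1],1),round(r[2],1),"z",Q[:,2].min().round(3),Q[:,2].max().round(3))
v,u=np.mgrid[:400,:640]
for P,I,n,lid,h,m in((z["A"],z["a"],"A",(235,180,310,265),(170,240,205,295),(360,140,455,205)),(z["B"],z["b"],"B",(315,145,370,215),(318,120,340,160),(290,300,412,390))):
    box=lambda b:(u>=b[0])&(u<b[2])&(v>=b[1])&(v<b[3])
    Z=P[...,2];hsv=cv2.cvtColor(I,cv2.COLOR_RGB2HSV)
    gray=hsv[...,1]<60
    fit(P,box(lid)&gray&(Z>.102)&(Z<.116),n+" lidtop")
    fit(P,box(lid)&gray&(Z>.06)&(Z<.10),n+" lidside")
    fit(P,box(h)&(hsv[...,1]>70)&(Z>.083)&(Z<.097),n+" handletop")
    fit(P,box(h)&(hsv[...,1]>70)&(Z>.04)&(Z<.10),n+" handle")
    w=box(m)&(Z>-.01)&(Z<.012)&(hsv[...,0]>12)&(hsv[...,2]>140)
    w=cv2.morphologyEx(w.astype(np.uint8),cv2.MORPH_OPEN,np.ones((5,5)))
    fit(P,w>0,n+" mat")
    Q=P[(Z>.02)&(np.abs(P[...,0]-.72)<.35)&(np.abs(P[...,1])<.4)]
    im=np.zeros((560,560),np.uint8)
    q=((Q[:,:2]-[.37,-.4])*700).astype(int);k=(q>=0).all(1)&(q<560).all(1);q=q[k]
    o=np.argsort(Q[k][:,2]);im[559-q[o,0],559-q[o,1]]=np.clip(60+Q[k][o,2]*1200,0,255)
    cv2.imwrite(f"pics/top{n}.png",im)
E
python3 -c "
import cv2
a=cv2.imread('pics/topA.png');b=cv2.imread('pics/topB.png');a[...,0]=0;a[...,1]=b[...,1];a[...,2]=cv2.imread('pics/topA.png')[...,2];cv2.imwrite('pics/top.png',a)"
```

```text
A lidtop 820 med [ 0.5662 -0.0731  0.1084] rect [562.8 -71.1] [59.9 60.8] 7.5 z 0.102 0.112
A lidside 694 med [ 0.5829 -0.0791  0.0803] rect [580.2 -83. ] [80.1 42.9] 55.0 z 0.06 0.1
A handletop 121 med [ 0.5856 -0.2344  0.0883] rect [ 583.7 -234. ] [15.2 24.6] 12.9 z 0.083 0.092
A handle 397 med [ 0.5882 -0.2347  0.07  ] rect [ 584.1 -234. ] [16.  24.6] 11.0 z 0.04 0.092
A mat 2027 med [0.5283 0.2877 0.0035] rect [522.1 292.3] [135.5 142.2] 72.0 z -0.005 0.008
B lidtop 575 med [ 0.5605 -0.0637  0.1077] rect [560.8 -68.6] [59.9 63.1] 7.8 z 0.102 0.111
B lidside 573 med [ 0.5584 -0.0413  0.0805] rect [567.4 -45.8] [37.  74.1] 63.5 z 0.06 0.1
B handletop 43 med [ 0.5831 -0.2281  0.0876] rect [ 583.7 -231.6] [13.3 31. ] 2.8 z 0.083 0.091
B handle 162 med [ 0.5834 -0.2246  0.0684] rect [ 583.8 -231.5] [13.8 31.1] 4.1 z 0.04 0.091
B mat 9355 med [0.5389 0.2791 0.0015] rect [526.7 278.5] [196.  173.1] 1.8 z -0.005 0.007
```

View pics/top.png

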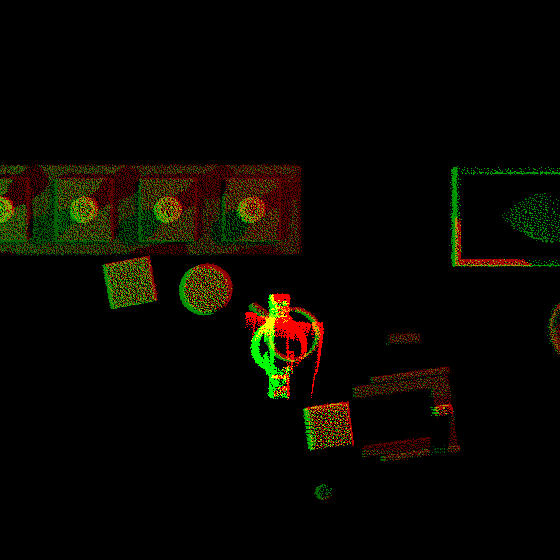

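Top view confirms: tin centre ≈(0.562,-0.070), yaw ≈+7.7°, handle ≈(0.584,-0.233), mug clear at (0.68,-0.01). Grip the handle first; the mat gets refined at the same time.

```bash
python3 -m pendant '[{"dx":-4.7,"dy":-1.8,"twist":-2},{"dx":-9.4,"dy":-3.6,"twist":-4},{"dx":-14,"dy":-5.4,"twist":-6},{"dx":-18.8,"dy":-7.2,"twist":-7.7},{"dx":-23.3,"dy":-9.1,"twist":-7.7},{"dx":-23.3,"dy":-9.1,"twist":-7.7,"dz":4},{"dx":-23.3,"dy":-9.1,"twist":-7.7,"dz":8},{"dx":-23.3,"dy":-9.1,"twist":-7.7,"dz":8},{"dx":-23.3,"dy":-9.1,"twist":-7.7,"dz":8}]' 60
python3 - <<'E'
from h import *
s=ctrl.get_state();print(s["eef_pos"],Rot.from_quat(s["tcp_rot"]).as_matrix().round(3))
for n in("scene","side"):
    c=ctrl.read_camera(n);K=c["camera_matrix"];R=Rot.from_quat(c["rotation"]).as_matrix();o=np.array(c["xyz"])
    W=world(c);I=c["img"];hsv=cv2.cvtColor(I,cv2.COLOR_RGB2HSV)
    near=(np.abs(W[...,0]-.525)<.12)&(np.abs(W[...,1]-.28)<.12)&(np.abs(W[...,2])<.02)
    m=(near&(hsv[...,0]>13)&(hsv[...,2]>150)&(hsv[...,0]<30)).astype(np.uint8)*255
    m=cv2.morphologyEx(cv2.morphologyEx(m,cv2.MORPH_CLOSE,np.ones((5,5))),cv2.MORPH_OPEN,np.ones((9,9)))
    cs=max(cv2.findContours(m,0,2)[0],key=cv2.contourArea)[:,0]
    d=np.stack([(cs[:,0]-K[0,2])/K[0,0],-(cs[:,1]-K[1,2])/K[1,1],-np.ones(len(cs))],-1)@R.T
    p=o+d*((.004-o[2])/d[:,2])[:,None]
    print(n,cv2.contourArea(cs),cv2.minAreaRect((p[:,:2]*1000).astype(np.float32)))
    m2=(m>0);I=I.copy();I[...,2][m2]=255;I[...,0][m2]=0
    cv2.imwrite(f"pics/{n}2.png",I[:,:,::-1])
a,b=cv2.imread("pics/scene2.png"),cv2.imread("pics/side2.png")
cv2.imwrite("pics/c2.png",cv2.resize(np.hstack([a[80:330,130:470],b[80:330,230:460]]),(798,350)))
E
```

```text
[6.74572822e-01 7.37773535e-05 1.99950347e-01] [[ 0.     1.    -0.001]
 [ 1.    -0.     0.   ]
 [ 0.    -0.001 -1.   ]]
scene 1831.0 ((526.9960327148438, 288.6373291015625), (128.69247436523438, 129.632568359375), 71.64392852783203)
side 13351.0 ((523.420166015625, 274.16558837890625), (232.96417236328125, 219.13255310058594), 0.23942053318023682)$[0]: bad value
```

View pics/c2.png

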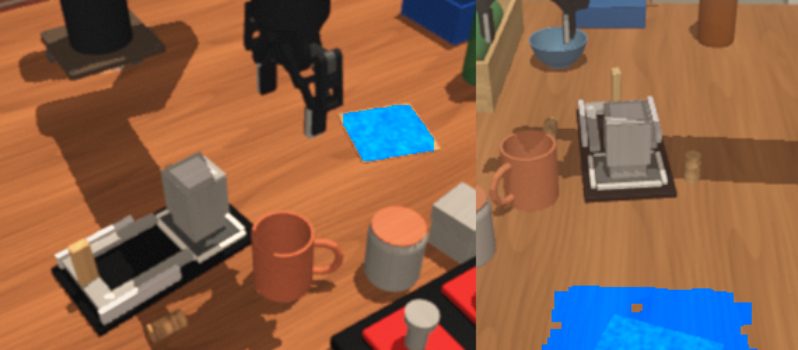

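The move was refused (rows presumably need all four numbers), so the arm has not moved. The mat from the scene view fits well: 129×130 mm at (0.527,0.289). Retrying with full rows.

```bash
python3 -m pendant '[{"dx":-4.7,"dy":-1.8,"dz":0,"twist":-2},{"dx":-9.4,"dy":-3.6,"dz":0,"twist":-4},{"dx":-14,"dy":-5.4,"dz":0,"twist":-6},{"dx":-18.8,"dy":-7.2,"dz":0,"twist":-7.7},{"dx":-23.3,"dy":-9.1,"dz":0,"twist":-7.7},{"dx":-23.3,"dy":-9.1,"dz":4,"twist":-7.7},{"dx":-23.3,"dy":-9.1,"dz":8,"twist":-7.7},{"dx":-23.3,"dy":-9.1,"dz":8,"twist":-7.7},{"dx":-23.3,"dy":-9.1,"dz":8,"twist":-7.7}]' 60
python3 - <<'E'
from h import *
s=ctrl.get_state();print(s["eef_pos"],Rot.from_quat(s["tcp_rot"]).as_matrix().round(3))
c=ctrl.read_camera("wrist");save(c,"pics/w1.png");print(c["tool_from_camera"],c["camera_matrix"])
E
```

```text
time: 1.42
eef_pos: [0.5849, -0.2333, 0.1224]
tcp_rot: [0.658, 0.753, 0.0, 0.001]
contact_force: [-0.4, -1.0, -0.2]
opening: 0.601
finger_force: 0.0
[ 0.58487442 -0.23331735  0.12239834] [[-0.134  0.991  0.002]
 [ 0.991  0.134 -0.001]
 [-0.001  0.002 -1.   ]]
[[-6.46624241e-04  9.64717056e-01  2.63288026e-01  6.60419910e-02]
 [ 9.99998678e-01  1.01666068e-03 -1.26920514e-03  8.17501543e-05]
 [-1.49209843e-03  2.63286857e-01 -9.64716437e-01 -1.73385899e-01]
 [ 0.00000000e+00  0.00000000e+00  0.00000000e+00  1.00000000e+00]] [[309.70691629   0.         318.15654952]
 [  0.         309.70691629 200.97432386]
 [  0.           0.           1.        ]]
```

```bash
python3 -m pendant '[{"dx":0,"dy":-0.1,"dz":3.5,"twist":0},{"dx":0,"dy":-0.1,"dz":6.7,"twist":0},{"dx":0,"dy":-0.1,"dz":6.7,"twist":0}]' 60
python3 -m pendant '[{"dx":0,"dy":0,"dz":0,"twist":0},{"dx":0,"dy":0,"dz":0,"twist":0},{"dx":0,"dy":0,"dz":0,"twist":0},{"dx":0,"dy":0,"dz":0,"twist":0},{"dx":0,"dy":0,"dz":0,"twist":0},{"dx":0,"dy":0,"dz":0,"twist":0}]' 0 30
```

```text
time: 1.85
eef_pos: [0.5823, -0.2324, 0.053]
tcp_rot: [0.658, 0.753, -0.0, -0.001]
contact_force: [0.0, 0.5, 0.8]
opening: 0.603
finger_force: 0.0
time: 2.6
eef_pos: [0.5829, -0.2342, 0.0567]
tcp_rot: [0.658, 0.753, -0.001, 0.0]
contact_force: [-5.0, -1.1, 5.4]
opening: 0.146
finger_force: 29.4
```

```bash
python3 -m pendant '[{"dx":1,"dy":0,"dz":0,"twist":0},{"dx":2.2,"dy":0,"dz":0,"twist":0},{"dx":3.4,"dy":0,"dz":0,"twist":0},{"dx":4.6,"dy":0,"dz":0,"twist":0},{"dx":5.5,"dy":0,"dz":0,"twist":0},{"dx":5.8,"dy":0,"dz":0,"twist":0},{"dx":5.8,"dy":0,"dz":0,"twist":0}]'
python3 -m pendant '[{"dx":0.3,"dy":0,"dz":0,"twist":0},{"dx":0.6,"dy":0,"dz":0,"twist":0},{"dx":0.8,"dy":0,"dz":0,"twist":0},{"dx":0.8,"dy":0,"dz":0,"twist":0}]'
```

```text
time: 3.48
eef_pos: [0.5749, -0.1765, 0.0567]
tcp_rot: [0.658, 0.753, -0.001, 0.0]
contact_force: [-5.6, -0.4, 5.8]
opening: 0.146
finger_force: 29.8
time: 3.98
eef_pos: [0.5741, -0.1701, 0.0567]
tcp_rot: [0.657, 0.753, -0.002, 0.001]
contact_force: [-5.7, -4.6, 4.8]
opening: 0.146
finger_force: 29.7
```

```bash
python3 -m pendant '[{"dx":0.2,"dy":0,"dz":0,"twist":0},{"dx":0.4,"dy":0,"dz":0,"twist":0},{"dx":0.4,"dy":0,"dz":0,"twist":0}]'
```

```text
time: 4.35
eef_pos: [0.5742, -0.1701, 0.0568]
tcp_rot: [0.657, 0.754, -0.004, 0.005]
contact_force: [-4.9, -14.4, 1.2]
opening: 0.149
finger_force: 29.4
```

Fork stalled against its stop (14 N). Release and rise, then re-measure.

```bash
python3 -m pendant '[{"dx":-0.4,"dy":0,"dz":0,"twist":0},{"dx":-0.4,"dy":0,"dz":0,"twist":0},{"dx":-0.4,"dy":0,"dz":0,"twist":0},{"dx":-0.4,"dy":0,"dz":-5,"twist":0},{"dx":-0.4,"dy":0,"dz":-11,"twist":0},{"dx":-4,"dy":0,"dz":-16,"twist":0},{"dx":-9,"dy":0,"dz":-16,"twist":0},{"dx":-9,"dy":0,"dz":-16,"twist":0}]' 60
python3 - <<'E'
from h import *
v,u=np.mgrid[:400,:640]
def cast(c,cs,h):
    K=c["camera_matrix"];R=Rot.from_quat(c["rotation"]).as_matrix();o=np.array(c["xyz"])
    d=np.stack([(cs[:,0]-K[0,2])/K[0,0],-(cs[:,1]-K[1,2])/K[1,1],-np.ones(len(cs))],-1)@R.T
    return o+d*((h-o[2])/d[:,2])[:,None]
out=[]
for n in("scene","side"):
    c=ctrl.read_camera(n);W=world(c);I=c["img"];out.append(I);Z=W[...,2];hsv=cv2.cvtColor(I,cv2.COLOR_RGB2HSV)
    def rect(m,h,t):
        cs=max(cv2.findContours(m.astype(np.uint8),0,2)[0],key=cv2.contourArea)[:,0].astype(float)
        r=cv2.minAreaRect((cast(c,cs,h)[:,:2]*1000).astype(np.float32));print(n,t,np.round(r[0],1),np.round(r[1],1),round(r[2],1))
    near=lambda x,y,r:(np.abs(W[...,0]-x)<r)&(np.abs(W[...,1]-y)<r)
    rect(near(.562,-.07,.05)&(Z>.103)&(Z<.118),.109,"lid")
    rect(near(.575,-.170,.03)&(Z>.084)&(Z<.1)&(hsv[...,1]>70),.09,"handle")
    m=near(.527,.289,.1)&(np.abs(Z)<.02)
    lab=cv2.GaussianBlur(I,(5,5),0).astype(int); 
    m=m&(lab[...,1]>(118 if n=="scene" else 125))
    m=cv2.morphologyEx(m.astype(np.uint8),cv2.MORPH_OPEN,np.ones((7,7)));rect(m,.004,"mat")
    print(np.median(lab[near(.527,.289,.03)],0),np.median(lab[near(.43,.289,.02)],0))
cv2.imwrite("pics/c3.png",cv2.resize(np.hstack([out[0][150:330,130:380],out[1][80:260,230:460]]),(798,300))[:,:,::-1])
E
```

```text
time: 5.35
eef_pos: [0.586, -0.2553, 0.2146]
tcp_rot: [0.659, 0.752, 0.0, 0.001]
contact_force: [1.3, -0.4, 0.1]
opening: 0.6
finger_force: 0.0
scene lid [565.  -72.5] [65.1 63.1] 7.7
scene handle [ 579.2 -171.6] [18.1 24.1] 6.3
scene mat [528.5 286. ] [197.8 159.2] 87.2
[231. 167. 104.] [190. 111.  64.]
side lid [560.5 -62.5] [59.9 70. ] 7.8
side handle [ 573.9 -160.1] [12.5 30.9] 2.7
side mat [527.3 289.6] [132.3 137.7] 73.1
[194. 150. 100.] [167. 113.  68.]
```

View pics/c3.png

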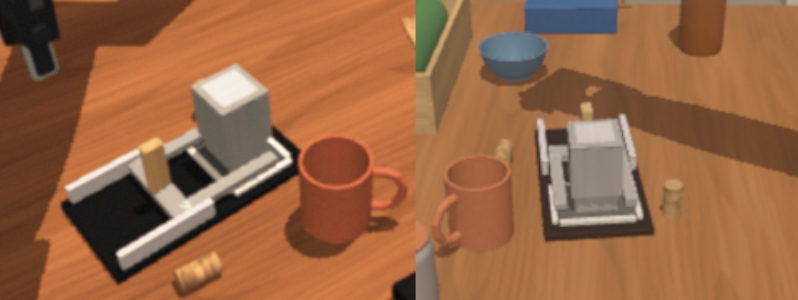

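Fork home (prongs beside the tin; handle ≈100 mm from tin axis). Mat centre agreed by both views: (0.527,0.289). Now over the lid.

```bash
python3 -m pendant '[{"dx":5,"dy":0,"dz":0,"twist":0},{"dx":10,"dy":0,"dz":0,"twist":0},{"dx":15,"dy":0,"dz":0,"twist":0},{"dx":18.7,"dy":0,"dz":0,"twist":0},{"dx":18.7,"dy":0,"dz":4,"twist":0},{"dx":18.7,"dy":0,"dz":7,"twist":0},{"dx":18.7,"dy":0,"dz":7,"twist":0},{"dx":18.7,"dy":0,"dz":7,"twist":0}]' 100
python3 - <<'E'
from h import *
s=ctrl.get_state();p=s["eef_pos"];R=Rot.from_quat(s["tcp_rot"]).as_matrix();print(p,R.round(3))
c=ctrl.read_camera("wrist");save(c,"pics/w2.png")
T=c["tool_from_camera"];K=c["camera_matrix"];d=c["depth"];v,u=np.mgrid[:400,:640]
a=(u-K[0,2])/K[0,0];b=(v-K[1,2])/K[1,1];th=np.hypot(a,b)+1e-9;t=np.tan(np.minimum(th,1.4))/th
P=np.stack([a*t*d,-b*t*d,-d],-1)@T[:3,:3].T+T[:3,3];W=P@R.T+p
m=(d>0)&(th<1.3)&(np.abs(W[...,2]-.109)<.006)&(np.abs(W[...,0]-.562)<.06)&(np.abs(W[...,1]+.07)<.06)
q=cv2.connectedComponentsWithStats(m.astype(np.uint8));k=1+np.argmax(q[2][1:,4]);m=q[1]==k
r=cv2.minAreaRect((W[m][:,:2]*1000).astype(np.float32));print(m.sum(),r,W[m].mean(0),"tool frame",cv2.minAreaRect((P[m][:,:2]*1000).astype(np.float32)))
E
```

```text
time: 6.45
eef_pos: [0.561, -0.067, 0.1448]
tcp_rot: [0.658, 0.753, 0.0, 0.0]
contact_force: [0.4, -0.9, 0.8]
opening: 1.0
finger_force: 0.0
[ 0.5609878  -0.06703919  0.14476851] [[-0.135  0.991  0.001]
 [ 0.991  0.135 -0.   ]
 [-0.     0.001 -1.   ]]
6751 ((560.7887573242188, -71.00230407714844), (60.74020767211914, 60.28145980834961), 7.7102460861206055) [ 0.56045206 -0.06910919  0.10948537] tool frame ((-3.889791488647461, -0.7678680419921875), (60.28162384033203, 60.741092681884766), 0.04106081649661064)
```

View pics/w2.png

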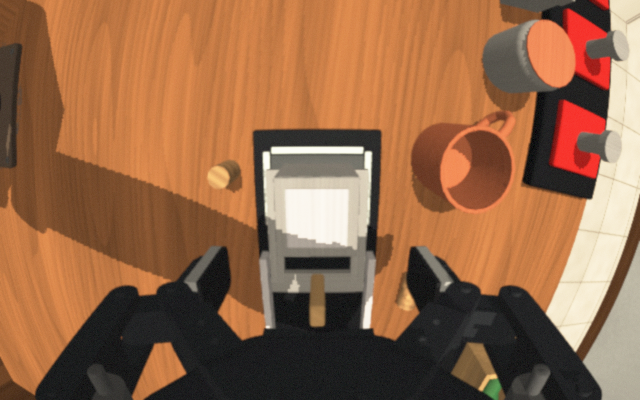

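The wrist view shows the lid (320,215) squarely between the fingers, 0.04° off, 3.5 mm toward the handle; mug (470,165) is clear. Descend and grip.

```bash
python3 -m pendant '[{"dx":-0.3,"dy":-0.1,"dz":2.5,"twist":0},{"dx":-0.3,"dy":-0.1,"dz":5,"twist":0},{"dx":-0.3,"dy":-0.1,"dz":7,"twist":0},{"dx":-0.3,"dy":-0.1,"dz":7.5,"twist":0},{"dx":-0.3,"dy":-0.1,"dz":7.5,"twist":0}]'
python3 -m pendant '[{"dx":0,"dy":0,"dz":0,"twist":0},{"dx":0,"dy":0,"dz":0,"twist":0},{"dx":0,"dy":0,"dz":0,"twist":0},{"dx":0,"dy":0,"dz":0,"twist":0},{"dx":0,"dy":0,"dz":0,"twist":0}]' 0 35
```

```text
time: 7.12
eef_pos: [0.5604, -0.0708, 0.0693]
tcp_rot: [0.658, 0.753, 0.0, 0.0]
contact_force: [0.7, 0.6, -0.1]
opening: 0.997
finger_force: 0.0
time: 7.75
eef_pos: [0.5606, -0.071, 0.0703]
tcp_rot: [0.658, 0.753, 0.0, 0.001]
contact_force: [-3.7, 0.0, 5.7]
opening: 0.682
finger_force: 37.4
```

```bash
python3 -m pendant '[{"dx":0,"dy":0,"dz":-0.2,"twist":0},{"dx":0,"dy":0,"dz":-0.5,"twist":0},{"dx":0,"dy":0,"dz":-1,"twist":0},{"dx":0,"dy":0,"dz":-1.5,"twist":0},{"dx":0,"dy":0,"dz":-2,"twist":0},{"dx":0,"dy":0,"dz":-2,"twist":0}]'
python3 - <<'E'
from h import *
for n in("scene","side"):
    c=ctrl.read_camera(n);W=world(c);Z=W[...,2];S=cv2.cvtColor(c["img"],cv2.COLOR_RGB2HSV)[...,1]
    m=(np.abs(W[...,0]-.561)<.045)&(np.abs(W[...,1]+.071)<.045)&(S<70)
    out=c["img"][150:330,130:380] if n=="scene" else c["img"][60:240,230:460]
    globals()[n]=out
cv2.imwrite("pics/c4.png",cv2.resize(np.hstack([scene,side]),(798,300))[:,:,::-1])
E
```

```text
time: 8.5
eef_pos: [0.5593, -0.0705, 0.0889]
tcp_rot: [0.658, 0.753, -0.0, -0.001]
contact_force: [-0.6, 0.7, -6.6]
opening: 0.679
finger_force: 41.9
```

View pics/c4.png

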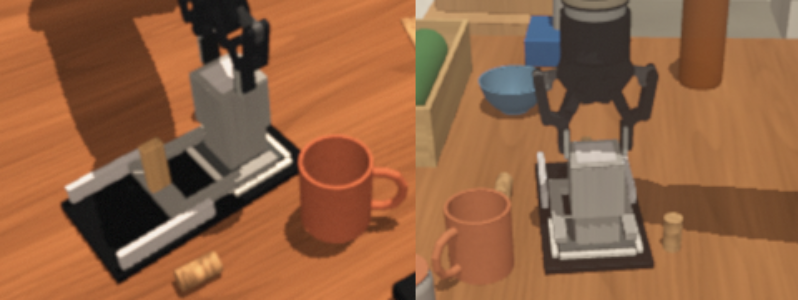

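Lid appears risen, fingers on it; check its top height by depth.

```bash
python3 - <<'E'
from h import *
for n in("scene","side"):
    c=ctrl.read_camera(n);W=world(c);Z=W[...,2];I=cv2.cvtColor(c["img"],cv2.COLOR_RGB2HSV)
    m=(np.abs(W[...,0]-.561)<.028)&(np.abs(W[...,1]+.071)<.028)&(I[...,2]>90)&(Z>.08)
    print(n,m.sum(),np.histogram(Z[m],np.arange(.08,.16,.005)))
E
```

```text
scene 1609 (array([ 27,  28,  31,  29,  36,  26,  34,  24,  18, 417,   1,   0,   0,
         0,   0]), array([0.08 , 0.085, 0.09 , 0.095, 0.1  , 0.105, 0.11 , 0.115, 0.12 ,
       0.125, 0.13 , 0.135, 0.14 , 0.145, 0.15 , 0.155]))
side 642 (array([  8,   9,  12,   3,   7,   8,   7,   8,  15, 404,   3,   3,   1,
         1,   0]), array([0.08 , 0.085, 0.09 , 0.095, 0.1  , 0.105, 0.11 , 0.115, 0.12 ,
       0.125, 0.13 , 0.135, 0.14 , 0.145, 0.15 , 0.155]))
```

Lid rose 19 mm with the gripper, no slip. Continue straight up.

```bash
python3 -m pendant '[{"dx":0,"dy":0,"dz":-0.5,"twist":0},{"dx":0,"dy":0,"dz":-1.2,"twist":0},{"dx":0,"dy":0,"dz":-2,"twist":0},{"dx":0,"dy":0,"dz":-2.8,"twist":0},{"dx":0,"dy":0,"dz":-3.5,"twist":0},{"dx":0,"dy":0,"dz":-4.2,"twist":0},{"dx":0,"dy":0,"dz":-4.9,"twist":0},{"dx":0,"dy":0,"dz":-6,"twist":0},{"dx":0,"dy":0,"dz":-8,"twist":0},{"dx":0,"dy":0,"dz":-9,"twist":0}]'
python3 -m pendant '[{"dx":0,"dy":0,"dz":-1,"twist":0},{"dx":0,"dy":0,"dz":-1,"twist":0},{"dx":0,"dy":0,"dz":-1,"twist":0}]'
python3 - <<'E'
from h import *
s=ctrl.get_state();p=s["eef_pos"];print(p,Rot.from_quat(s["tcp_rot"]).as_matrix().round(3))
o=[]
for n in("scene","side"):
    c=ctrl.read_camera(n);W=world(c);Z=W[...,2];I=cv2.cvtColor(c["img"],cv2.COLOR_RGB2HSV)
    m=(np.abs(W[...,0]-.561)<.045)&(np.abs(W[...,1]+.071)<.045)&(I[...,2]>50)&(I[...,1]<80)
    h,e=np.histogram(Z[m],np.arange(0,.26,.01));print(n,h)
    o.append(c["img"][100:330,130:380] if n=="scene" else c["img"][20:250,230:460])
cv2.imwrite("pics/c5.png",cv2.resize(np.hstack(o),(798,380))[:,:,::-1])
E
```

```text
time: 9.95
eef_pos: [0.5613, -0.0711, 0.1817]
tcp_rot: [0.658, 0.753, 0.001, 0.002]
contact_force: [-0.0, 0.1, -2.3]
opening: 0.682
finger_force: 42.7
time: 10.32
eef_pos: [0.5596, -0.0706, 0.1882]
tcp_rot: [0.658, 0.753, -0.0, -0.001]
contact_force: [0.4, -0.2, -0.7]
opening: 0.685
finger_force: 42.7
[ 0.55964728 -0.07057041  0.18821397] [[-0.134  0.991 -0.001]
 [ 0.991  0.134  0.   ]
 [ 0.001 -0.001 -1.   ]]
scene [ 22 418 347 141 142 145 144 138 108 204 253   0   0   0   0  22 202 222
 231 225 248 228 647  39  40]
side [ 42 474 340 127 111 120 116 120 113 216 199   0   0   0   0  35 154 172
 168 171 181 185 556  71  72]
```

View pics/c5.png

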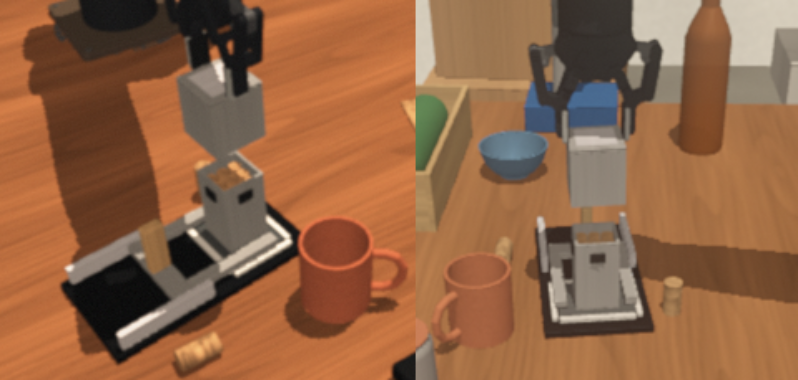

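Lid is clear of the tin (gap between tin top ≈0.106 and rim ≈0.158); tin is still in the stand with the fork home. Carry to the mat.

```bash
python3 -m pendant '[{"dx":2,"dy":0.1,"dz":-1,"twist":0},{"dx":6,"dy":0.3,"dz":-1,"twist":0},{"dx":11,"dy":0.5,"dz":-1,"twist":0},{"dx":16,"dy":0.7,"dz":-1,"twist":0},{"dx":21,"dy":0.9,"dz":-1,"twist":0},{"dx":26,"dy":1.1,"dz":-1,"twist":0},{"dx":31,"dy":1.3,"dz":-1,"twist":0},{"dx":34.5,"dy":1.4,"dz":-1,"twist":0},{"dx":36.1,"dy":1.5,"dz":-1,"twist":0},{"dx":36.1,"dy":1.5,"dz":-1,"twist":0}]'
python3 -m pendant '[{"dx":0,"dy":0,"dz":4,"twist":0},{"dx":0,"dy":0,"dz":8,"twist":0},{"dx":0,"dy":0,"dz":11,"twist":0},{"dx":0,"dy":0,"dz":12,"twist":0},{"dx":0,"dy":0,"dz":12,"twist":0},{"dx":0,"dy":0,"dz":12,"twist":0}]'
python3 - <<'E'
from h import *
s=ctrl.get_state();p=s["eef_pos"];print(p,Rot.from_quat(s["tcp_rot"]).as_matrix().round(3))
o=[]
for n in("scene","side"):
    c=ctrl.read_camera(n);W=world(c);Z=W[...,2];I=cv2.cvtColor(c["img"],cv2.COLOR_RGB2HSV)
    m=(np.abs(W[...,0]-.527)<.05)&(np.abs(W[...,1]-.289)<.05)&(I[...,2]>60)&(I[...,1]<70)&(Z>.015)
    print(n,np.histogram(Z[m],np.arange(0,.12,.005))[0])
    M=m&(Z>.09-.06)&(Z<.115);print(cv2.minAreaRect((W[M][:,:2]*1000).astype(np.float32)))
    y,x=np.where(m);a,b=int(np.median(x)),int(np.median(y));y0=min(max(0,b-110),180);o.append(c["img"][y0:y0+220,max(0,a-115):a+115])
cv2.imwrite("pics/c6.png",cv2.resize(np.hstack(o),(798,380))[:,:,::-1])
E
```

```text
time: 11.68
eef_pos: [0.5261, 0.2898, 0.199]
tcp_rot: [0.657, 0.754, -0.0, 0.0]
contact_force: [-0.8, -0.6, -1.9]
opening: 0.678
finger_force: 42.7
time: 12.42
eef_pos: [0.528, 0.2891, 0.0809]
tcp_rot: [0.658, 0.753, 0.001, 0.001]
contact_force: [1.4, 0.8, -1.2]
opening: 0.683
finger_force: 42.7
[0.52803622 0.28912767 0.08085793] [[-0.133  0.991  0.003]
 [ 0.991  0.133  0.001]
 [ 0.001  0.003 -1.   ]]
scene [ 0  0  0  0  0  0  0  0  0  0 13 62 70 72 73 62 76 74 74 79 70 72 72]
((547.219970703125, 275.3539733886719), (80.12593841552734, 44.745277404785156), 53.6937370300293)
side [  0   0   0   0   0   0   0   0   0   5  90 113 115 108 122 121 125 118
 135 122 124 133 134]
((532.7171020507812, 315.5375061035156), (33.75105667114258, 70.99142456054688), 67.21452331542969)
```

View pics/c6.png

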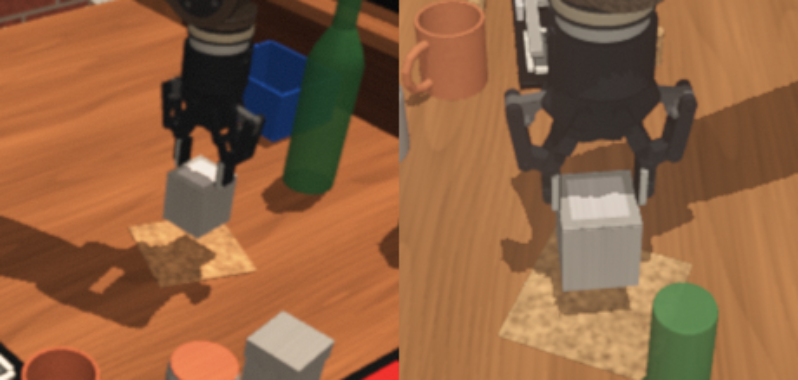

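Lid hangs upright over the mat (rim ≈0.050). Lower, then feel for contact.

```bash
python3 -m pendant '[{"dx":0,"dy":0,"dz":1.5,"twist":0},{"dx":0,"dy":0,"dz":3,"twist":0},{"dx":0,"dy":0,"dz":3.9,"twist":0},{"dx":0,"dy":0,"dz":4.2,"twist":0},{"dx":0,"dy":0,"dz":4.2,"twist":0},{"dx":0,"dy":0,"dz":4.2,"twist":0}]'
python3 -m pendant '[{"dx":0,"dy":0,"dz":0.1,"twist":0},{"dx":0,"dy":0,"dz":0.2,"twist":0},{"dx":0,"dy":0,"dz":0.3,"twist":0},{"dx":0,"dy":0,"dz":0.3,"twist":0}]'
```

```text
time: 13.28
eef_pos: [0.527, 0.2892, 0.0374]
tcp_rot: [0.658, 0.753, 0.0, 0.0]
contact_force: [-1.4, -0.4, -1.5]
opening: 0.681
finger_force: 42.7
time: 13.78
eef_pos: [0.5267, 0.2892, 0.0346]
tcp_rot: [0.658, 0.753, 0.0, 0.0]
contact_force: [-2.5, -0.1, 4.2]
opening: 0.683
finger_force: 43.6
```

```bash
python3 -m pendant '[{"dx":0,"dy":0,"dz":0.1,"twist":0},{"dx":0,"dy":0,"dz":0.2,"twist":0},{"dx":0,"dy":0,"dz":0.2,"twist":0}]'
```

```text
time: 14.15
eef_pos: [0.5267, 0.2892, 0.0346]
tcp_rot: [0.658, 0.753, -0.0, -0.0]
contact_force: [-6.8, -2.6, 13.0]
opening: 0.681
finger_force: 45.1
```

Seated (z stalled, 13 N). Relieve, open, retreat.

```bash
python3 -m pendant '[{"dx":0,"dy":0,"dz":-0.2,"twist":0},{"dx":0,"dy":0,"dz":-0.2,"twist":0}]'
python3 -m pendant '[{"dx":0,"dy":0,"dz":0,"twist":0},{"dx":0,"dy":0,"dz":0,"twist":0},{"dx":0,"dy":0,"dz":0,"twist":0},{"dx":0,"dy":0,"dz":0,"twist":0},{"dx":0,"dy":0,"dz":0,"twist":0}]' 100
python3 -m pendant '[{"dx":0,"dy":0,"dz":-2,"twist":0},{"dx":0,"dy":0,"dz":-5,"twist":0},{"dx":0,"dy":0,"dz":-10,"twist":0},{"dx":0,"dy":0,"dz":-15,"twist":0},{"dx":0,"dy":0,"dz":-19,"twist":0},{"dx":-6,"dy":0,"dz":-19,"twist":0},{"dx":-12,"dy":0,"dz":-19,"twist":0},{"dx":-16,"dy":0,"dz":-19,"twist":0},{"dx":-16,"dy":0,"dz":-19,"twist":0},{"dx":-16,"dy":0,"dz":-19,"twist":0}]'
python3 - <<'E'
from h import *
o=[]
for n in("scene","side"):
    c=ctrl.read_camera(n);W=world(c);Z=W[...,2];S=cv2.cvtColor(c["img"],cv2.COLOR_RGB2HSV)
    m=(np.abs(W[...,0]-.527)<.05)&(np.abs(W[...,1]-.289)<.05)&(Z>.066)&(Z<.085)
    print(n,"lid",cv2.minAreaRect((W[m][:,:2]*1000).astype(np.float32)),np.median(Z[m]))
    h=(np.abs(W[...,0]-.575)<.03)&(np.abs(W[...,1]+.17)<.03)&(Z>.083)&(Z<.097)&(S[...,1]>70)
    print("handle",W[h].mean(0))
    t=(np.abs(W[...,0]-.561)<.045)&(np.abs(W[...,1]+.07)<.045)&(Z>.1)&(Z<.112)
    print("tin top",t.sum(),W[t].mean(0))
    o.append(cv2.resize(c["img"],(399,250)))
cv2.imwrite("pics/c7.png",np.hstack(o)[:,:,::-1])
E
```

```text
time: 14.4
eef_pos: [0.5268, 0.2892, 0.0346]
tcp_rot: [0.658, 0.753, 0.0, 0.0]
contact_force: [-2.5, -0.1, 5.9]
opening: 0.681
finger_force: 44.0
time: 15.02
eef_pos: [0.5265, 0.289, 0.0337]
tcp_rot: [0.658, 0.753, -0.0, -0.0]
contact_force: [0.2, 0.0, -1.0]
opening: 1.002
finger_force: 0.0
time: 16.27
eef_pos: [0.5481, 0.1309, 0.225]
tcp_rot: [0.658, 0.753, 0.001, 0.0]
contact_force: [-0.0, -0.1, -0.1]
opening: 0.999
finger_force: 0.0
scene lid ((527.4371337890625, 288.05133056640625), (63.14467239379883, 63.21726608276367), 7.711890697479248) 0.07263931073894392
handle [ 0.57718144 -0.17110474  0.08806085]
tin top 294 [ 0.56138972 -0.07100563  0.10400072]
side lid ((527.1271362304688, 290.8004150390625), (60.36471939086914, 62.71674346923828), 7.174203872680664) 0.0722051982406201
handle [ 0.57440995 -0.16440607  0.08761763]
tin top 208 [ 0.55872073 -0.06611792  0.10355621]
```

View pics/c7.png

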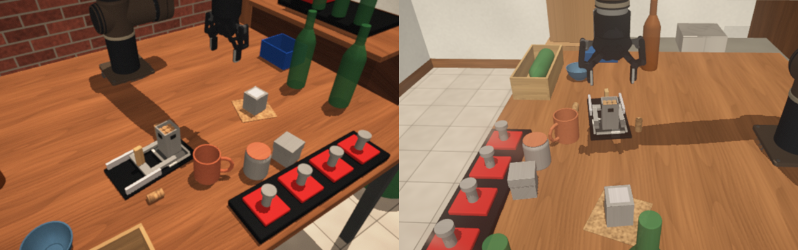

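The lid stands upright at (0.527, 0.289), the middle of the mat. Its top reads 0.072 m by depth, as expected. The tin is still in the stand with the fork home.

```bash
python3 -c "from plant import ctrl;print(ctrl.sign_off())"
```

```text
the job is handed in; nothing more can be done
None
```

The job is handed in at about 16 s: the fork is home, the lid stands upright within about 1–2 mm of the mat's centre, and the tin is still in the stand.

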